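Fit the right liner to the bonder's heater pot

TASK

Fit the heater pot that stands on the aluminium stage plate with its liner: of the three look-alike liner cups on the tray only one is the right size, and it hangs upright in the pot's taper with the lower edge of its straight collar about 14 mm above the rim. Lower it in until you feel it touch the wall and only then let go, never pressing the sprung pot down more than a few millimetres, or the taper wedges. Leave the other two liners standing upright on the tray, the spare pot empty and everything else where it is.

Things in the scene. Friction and masses are not known exactly. Their poses are not given: they have to be found in the camera images.
- liner_a_collar (a point): one of three look-alike aluminium liner cups on the tray, 56 mm tall: lower 30 mm a cone narrowing down (12 degrees per side), upper 26 mm a straight round collar; wall 3 mm, 70 g. One collar is 36 mm across, one 41, one 46; the letter does NOT tell which: measure, e.g. by the gripper closed on it. This point: on the axis, mid-height of the collar, 13 mm below the top. Grip about here; z up
- liner_b_collar (a point): one of three look-alike aluminium liner cups on the tray, 56 mm tall: lower 30 mm a cone narrowing down (12 degrees per side), upper 26 mm a straight round collar; wall 3 mm, 70 g. One collar is 36 mm across, one 41, one 46; the letter does NOT tell which: measure, e.g. by the gripper closed on it. This point: on the axis, mid-height of the collar, 13 mm below the top. Grip about here; z up
- liner_c_collar (a point): one of three look-alike aluminium liner cups on the tray, 56 mm tall: lower 30 mm a cone narrowing down (12 degrees per side), upper 26 mm a straight round collar; wall 3 mm, 70 g. One collar is 36 mm across, one 41, one 46; the letter does NOT tell which: measure, e.g. by the gripper closed on it. This point: on the axis, mid-height of the collar, 13 mm below the top. Grip about here; z up
- pot_p_rim (a point): heater pot: steel, on a round foot, inside a cone narrowing down (12 degrees per side), mouth 35 mm inside, 44 mm outside; its own liner has the 41 mm collar and hangs with collar mid-height 27 mm above the rim; the next smaller sinks 12 mm deeper, the next larger stays 12 mm higher. This point: centre of the mouth, at rim level, 62 mm above its plate (stage or rest plate); z up
- pot_q_rim (a point): heater pot: steel, on a round foot, inside a cone narrowing down (12 degrees per side), mouth 40 mm inside, 49 mm outside; its own liner has the 46 mm collar and hangs with collar mid-height 27 mm above the rim; the next smaller sinks 12 mm deeper, the next larger stays 12 mm higher. This point: centre of the mouth, at rim level, 62 mm above its plate (stage or rest plate); z up
- pot_p (a joint): pot_p: how far the sprung cup of this pot is pushed down, m (0 = up, 0.010 = end stop). It starts to give at about 3 N and then yields 1 mm per 1.5 N; it springs back
- pot_q (a joint): pot_q: how far the sprung cup of this pot is pushed down, m (0 = up, 0.010 = end stop). It starts to give at about 3 N and then yields 1 mm per 1.5 N; it springs back
- stage_top (a point): centre of the upper face of the aluminium stage plate of the bonder, 170 x 170 x 12 mm, fixed, beside the beige machine; the pot that stands on it is the one to be fitted
- rest_top (a point): centre of the upper face of the black rest plate, 110 x 110 x 12 mm, fixed; the spare pot stands on it and stays empty
- tray_floor (a point): centre of the inner floor of the grey liner tray, 4 mm above the bench; outside 240 mm (its x axis) by 95 mm (its y axis), walls 14 mm high; the liners stand in a row along its x axis about 75 mm apart, so close the gripper along its y axis
- spool: small wire spool, 30 mm across, 22 mm tall, on the stage plate; origin at its underside; leave alone
- diebox: flat black box 52 x 52 x 14 mm, origin at its underside; leave alone
- tweezers: steel tweezers about 125 mm long lying along its x axis; leave alone
- flask: amber bottle 44 mm across, 85 mm tall; leave alone
- driver: black screwdriver 140 mm long lying along its x axis; leave alone
- collet: small turned steel collet, 26 mm across and 26 mm tall; leave alone
There are look-alikes about, which are no part of the job. What is shaped like the part that bears liner_a_collar but green, pink or red is not meant.

How it is judged (in metres and radians):
On the way:
1. the right liner, still held, is lowered into the mouth of the pot on the stage plate until it touches the pot (((horizontal distance between pot_p_rim and stage_top below 0.06 m and z of liner_a_collar in the frame of pot_p_rim between 0.019 and 0.035 m and horizontal distance between liner_a_collar and pot_p_rim below 0.008 m and contact force between liner_a and pot_p_base above 0.5 N and contact force between the fingers and liner_a above 0.5 N) or (horizontal distance between pot_q_rim and stage_top below 0.06 m and z of liner_a_collar in the frame of pot_q_rim between 0.019 and 0.035 m and horizontal distance between liner_a_collar and pot_q_rim below 0.008 m and contact force between liner_a and pot_q_base above 0.5 N and contact force between the fingers and liner_a above 0.5 N) or (horizontal distance between pot_p_rim and stage_top below 0.06 m and z of liner_b_collar in the frame of pot_p_rim between 0.019 and 0.035 m and horizontal distance between liner_b_collar and pot_p_rim below 0.008 m and contact force between liner_b and pot_p_base above 0.5 N and contact force between the fingers and liner_b above 0.5 N) or (horizontal distance between pot_q_rim and stage_top below 0.06 m and z of liner_b_collar in the frame of pot_q_rim between 0.019 and 0.035 m and horizontal distance between liner_b_collar and pot_q_rim below 0.008 m and contact force between liner_b and pot_q_base above 0.5 N and contact force between the fingers and liner_b above 0.5 N) or (horizontal distance between pot_p_rim and stage_top below 0.06 m and z of liner_c_collar in the frame of pot_p_rim between 0.019 and 0.035 m and horizontal distance between liner_c_collar and pot_p_rim below 0.008 m and contact force between liner_c and pot_p_base above 0.5 N and contact force between the fingers and liner_c above 0.5 N) or (horizontal distance between pot_q_rim and stage_top below 0.06 m and z of liner_c_collar in the frame of pot_q_rim between 0.019 and 0.035 m and horizontal distance between liner_c_collar and pot_q_rim below 0.008 m and contact force between liner_c and pot_q_base above 0.5 N and contact force between the fingers and liner_c above 0.5 N))), for 0.05 s.
At the end, for the whole second after the job is handed in: the right liner hangs released and at rest in the pot on the stage plate, collar mid-height 21 to 33 mm above the rim, centred within 5 mm, upright within 0.15 rad; the other two liners stand upright (0.15 rad) on the tray floor (((((horizontal distance between pot_p_rim and stage_top below 0.06 m and z of liner_a_collar in the frame of pot_p_rim between 0.021 and 0.033 m and horizontal distance between liner_a_collar and pot_p_rim below 0.005 m) or (horizontal distance between pot_q_rim and stage_top below 0.06 m and z of liner_a_collar in the frame of pot_q_rim between 0.021 and 0.033 m and horizontal distance between liner_a_collar and pot_q_rim below 0.005 m)) and linear speed of liner_a below 0.02 m/s and angle between each of liner_a_collar, liner_b_collar, liner_c_collar's own z axis and vertical below 0.15 rad and x of liner_b_collar in the frame of tray_floor between -0.116 and 0.116 m and y of liner_b_collar in the frame of tray_floor between -0.044 and 0.044 m and z of liner_b_collar in the frame of tray_floor between 0.036 and 0.048 m and x of liner_c_collar in the frame of tray_floor between -0.116 and 0.116 m and y of liner_c_collar in the frame of tray_floor between -0.044 and 0.044 m and z of liner_c_collar in the frame of tray_floor between 0.036 and 0.048 m) or (((horizontal distance between pot_p_rim and stage_top below 0.06 m and z of liner_b_collar in the frame of pot_p_rim between 0.021 and 0.033 m and horizontal distance between liner_b_collar and pot_p_rim below 0.005 m) or (horizontal distance between pot_q_rim and stage_top below 0.06 m and z of liner_b_collar in the frame of pot_q_rim between 0.021 and 0.033 m and horizontal distance between liner_b_collar and pot_q_rim below 0.005 m)) and linear speed of liner_b below 0.02 m/s and angle between each of liner_a_collar, liner_b_collar, liner_c_collar's own z axis and vertical below 0.15 rad and x of liner_a_collar in the frame of tray_floor between -0.116 and 0.116 m and y of liner_a_collar in the frame of tray_floor between -0.044 and 0.044 m and z of liner_a_collar in the frame of tray_floor between 0.036 and 0.048 m and x of liner_c_collar in the frame of tray_floor between -0.116 and 0.116 m and y of liner_c_collar in the frame of tray_floor between -0.044 and 0.044 m and z of liner_c_collar in the frame of tray_floor between 0.036 and 0.048 m) or (((horizontal distance between pot_p_rim and stage_top below 0.06 m and z of liner_c_collar in the frame of pot_p_rim between 0.021 and 0.033 m and horizontal distance between liner_c_collar and pot_p_rim below 0.005 m) or (horizontal distance between pot_q_rim and stage_top below 0.06 m and z of liner_c_collar in the frame of pot_q_rim between 0.021 and 0.033 m and horizontal distance between liner_c_collar and pot_q_rim below 0.005 m)) and linear speed of liner_c below 0.02 m/s and angle between each of liner_a_collar, liner_b_collar, liner_c_collar's own z axis and vertical below 0.15 rad and x of liner_a_collar in the frame of tray_floor between -0.116 and 0.116 m and y of liner_a_collar in the frame of tray_floor between -0.044 and 0.044 m and z of liner_a_collar in the frame of tray_floor between 0.036 and 0.048 m and x of liner_b_collar in the frame of tray_floor between -0.116 and 0.116 m and y of liner_b_collar in the frame of tray_floor between -0.044 and 0.044 m and z of liner_b_collar in the frame of tray_floor between 0.036 and 0.048 m))); the robot touches nothing.
It fails at once if pot_p pressed down more than 6 mm (value of joint pot_p above 0.006 m).
It fails at once if pot_q pressed down more than 6 mm (value of joint pot_q above 0.006 m).
It fails at once if a bystander (spool, box, tweezers, bottle, screwdriver or collet) moved more than 30 mm (distance of any of spool, diebox, tweezers, flask, driver, collet from where it was at the start of the episode above 0.03 m).
It also fails if it takes over 48 s, if anything falls off the work surface, if the arm or the gripper's body presses on something with over 40 N, if the wrist force passes 120 N, or if a joint passes its speed limit or range.

ROBOT

A 7-joint arm with a two-finger parallel gripper is mounted at the origin on the work surface. World frame = base frame: x ahead of the robot, y to its left, z up, the work surface at z = 0. Lengths are in m, angles in degrees, forces in N, time in s.
With the tool pointing down it reaches from about 0.425 to 0.875 m from the base axis. Payload 4.7 kg.
Tool frame: the origin (TCP) lies at the very end of the fingers, on their centre line; the grasp point (between the pads) lies 19 mm behind it (pinch_z is the distance from the TCP to the grasp point, in m); z points along the fingers, y is the direction in which the jaws open and shut (so a half turn about z gives the same grasp; the last joint's range is limited). The gripper opens to 87 mm and grips with 3 to 60 N. Pads are 19 mm wide; open, the fingers measure 117 mm over their backs; the gripper's body (75 mm by 190 mm) begins 51 mm behind the grasp point.
Start: joints at [-68.348, 18.392, -4.016, 83.108, 1.295, 78.541, -3.26], TCP at [0.231, 0.607, 0.223] pointing down, gripper open.
Joint ranges: [-163.93, 163.93], [-17.29, 119.83], [-79.2, 71.16], [3.27, 140.29], [-89.18, 269.18], [5.43, 117.66], [-154.24, 154.24]. Speed limits (degrees/s): [147.25, 147.25, 180, 180, 180, 180, 180].

INTERFACE

Orientations are given as [roll, pitch, yaw] about the fixed x, y, z axes, in that order (R = Rz(yaw) Ry(pitch) Rx(roll)).
In Python, from cell import get_obs, read_camera, camera_params, sign_off, pinch_z gives the robot as it stands.
- The arm moves only by the shell command python3 -m handwheel 'ROWS' [FORCE]. ROWS is JSON, a list of rows, each a list of 5 numbers: the finger opening in m, from 0 to 0.087, then the shift along the tool's x, y, z in m, then the turn about the tool's z in rad. In form: [[jaw, tx, ty, tz, twist], ...]. A call has 1 to 20 rows; each row is the pose to reach, as a shift and turn from the pose commanded when the call began, along the tool's axes at that moment; what a row does not reach only later rows make up. A row lasts 1/10 s, in which the tool goes at most 50 mm and 8.59 degrees, less where a joint would pass 70% of its speed; a pose out of reach is approached as far as the arm can. A call with a gripper value outside its range is refused whole. The fingers move at their own pace and stop on an object; FORCE is the grip in N (left out, the last holds). Time passes only in rows, so rows that repeat a pose let the fingers close. It gives the time, the measured TCP pose, the force and the opening at its end, in the units of the state.
- get_obs(): the state, without advancing time (a new reading comes with each control period).
- read_camera(name): name is "side" or "top"; returns the picture (400x640x3 uint8, blue, green, red); there is no depth.
- camera_params(name): a dict with "camera_matrix" (3x3 intrinsics, pixels), "R" (3x3) and "t" (3): a world point X has camera coordinates R X + t. Camera axes: x right, y down, z forward; pixel columns grow to the right and rows downward; lengths in m; the calibration is good to about 2 mm. A picture is of the moment at which its call begins. camera_params takes no time and is no camera call.
- sign_off(): hands the job in, once; it reports no verdict.
The state is a dict: "time_s": time; "qpos": joint angles; "joint_velocities": joint speeds; "effort": joint torques, N m; "tool_pos": TCP position; "tool_rot": TCP orientation; "force": force on the tool from outside, world axes, zero at the start; "wrist_torque": the same for the moment, N m; "grip_width": finger opening in m.
Only numpy, scipy, OpenCV 4.12 (cv2) and the standard library are available. Lean on these libraries where they do the work, as an engineer would, in place of code of your own. Each camera call takes 0.05 s, during which the arm holds its last target.

## Working session

There is one attempt and no reset: what is moved stays moved. The work goes in short steps, Python scripts to look and compute and a shell command to move; the robot and the scene stay as the last step left them, time stands still between calls to the robot, and variables do not carry over. Pictures are saved under pics/ and viewed, and the job is handed in when it is done.

```bash
mkdir -p pics
python3 - <<'E'
from cell import *
import cv2
o=get_obs();print(o)
print(pinch_z)
for n in("side","top"):
    cv2.imwrite(f"pics/{n}0.png",read_camera(n));p=camera_params(n);print(n,p)
E
```

```text
{'time_s': 0.0, 'qpos': array([-68.3467926 ,  18.44032592,  -4.01683938,  83.17489205,
         1.29539653,  78.54039388,  -3.25906148]), 'joint_velocities': array([ 0.00748512, -0.01758684, -0.1032002 , -0.06308204,  0.05688961,
       -0.08346404,  0.08570964]), 'effort': array([ 3.26587924e-04, -4.91282916e+01, -4.03997898e-01, -3.12536466e+01,
       -6.40934589e-02,  4.35192743e-02,  1.79311501e-04]), 'tool_pos': array([0.23114021, 0.60692328, 0.22144743]), 'tool_rot': array([-1.79889659e+02,  5.69487734e-03,  1.59158806e+02]), 'force': array([-0.11373439, -0.23245767, -0.44544796]), 'wrist_torque': array([-0.04626711, -0.01390934, -0.00415608]), 'grip_width': 0.0869906943084665}
0.0187
side {'camera_matrix': array([[372.85546286,   0.        , 327.1084776 ],
       [  0.        , 372.85546286, 200.96493417],
       [  0.        ,   0.        ,   1.        ]]), 'R': array([[-9.45327757e-01, -3.26121129e-01,  6.63632821e-04],
       [-2.42514865e-01,  7.01614730e-01, -6.70017396e-01],
       [ 2.18041215e-01, -6.33546983e-01, -7.42345101e-01]]), 't': array([0.586848  , 0.21379427, 0.82537914])}
top {'camera_matrix': array([[427.39606894,   0.        , 316.79522138],
       [  0.        , 427.39606894, 196.99264993],
       [  0.        ,   0.        ,   1.        ]]), 'R': array([[ 0.00148834, -0.99982532,  0.0186308 ],
       [-0.99436507, -0.00345456, -0.10595367],
       [ 0.10599952, -0.01836812, -0.99419652]]), 't': array([-0.03109716,  0.6056179 ,  0.93688952])}
```

View pics/side0.png

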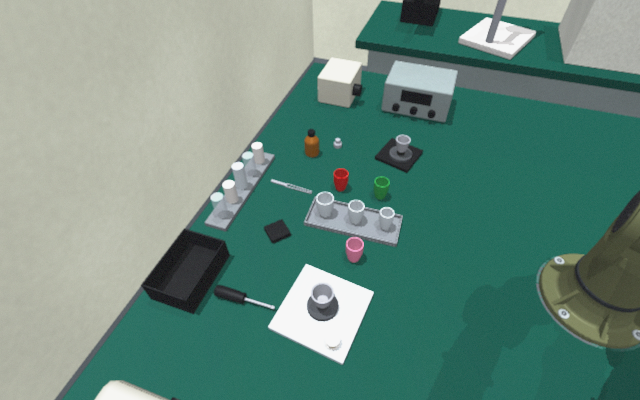

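View pics/top0.png

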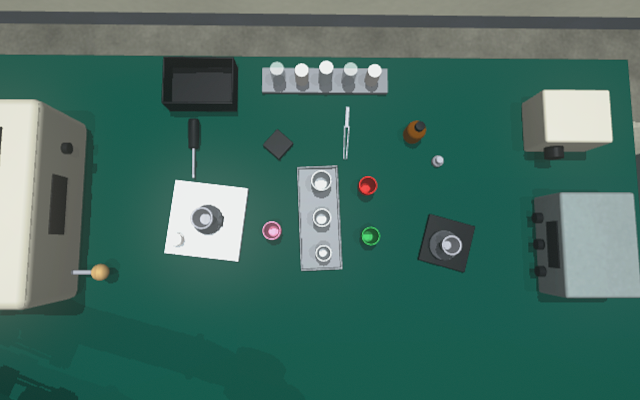

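Run:
```python
import cv2
t=cv2.imread("pics/top0.png");s=cv2.imread("pics/side0.png")
def c(im,x0,y0,w,h,k,n): cv2.imwrite(n,cv2.resize(im[y0:y0+h,x0:x0+w],None,fx=k,fy=k,interpolation=cv2.INTER_CUBIC))
c(t,290,160,60,115,5,"pics/tA.png")
c(t,160,175,95,90,6,"pics/tB.png")
c(t,410,205,75,75,7,"pics/tC.png")
c(s,265,185,145,180,3.3,"pics/sA.png")
```

```text
(no output)
```

View pics/tA.png

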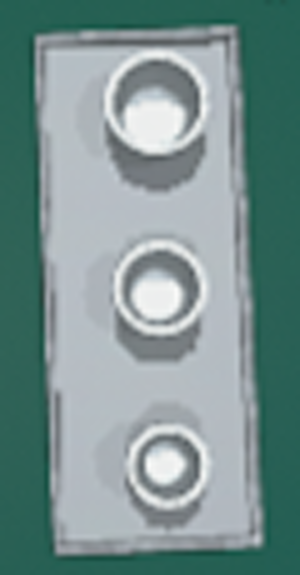

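View pics/tB.png

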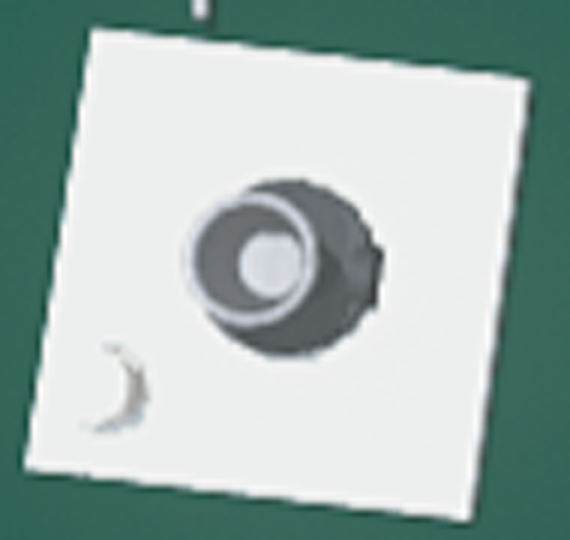

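View pics/tC.png

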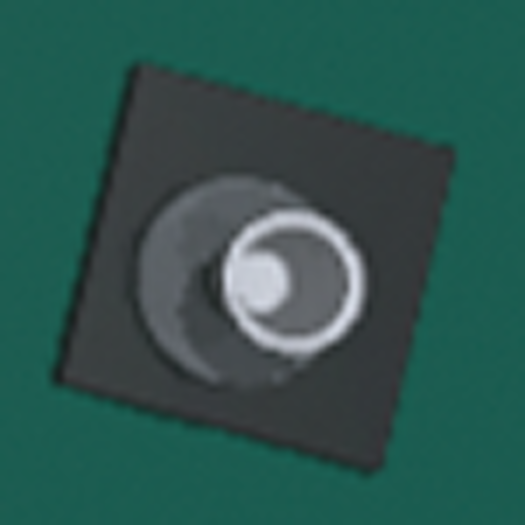

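View pics/sA.png

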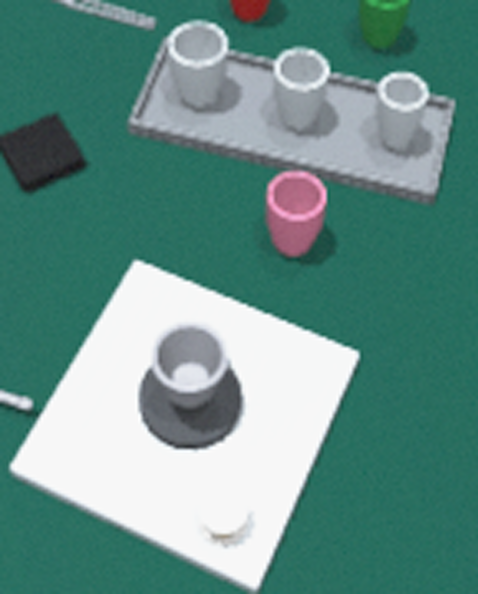

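```bash
cat > h.py <<'E'
import numpy as np,cv2
from cell import *
def ray(n,u,v):
    p=camera_params(n);d=np.linalg.inv(p["camera_matrix"])@np.array([u,v,1.]);R=p["R"]
    return -R.T@p["t"],R.T@d
def atz(n,u,v,z):
    c,d=ray(n,u,v);return c+d*(z-c[2])/d[2]
def tri(a,b):
    A=np.zeros((3,3));r=np.zeros(3)
    for n,(u,v) in(("top",a),("side",b)):
        c,d=ray(n,u,v);d=d/np.linalg.norm(d);P=np.eye(3)-np.outer(d,d);A+=P;r+=P@c
    return np.linalg.solve(A,r)
def proj(n,X):
    p=camera_params(n);q=p["camera_matrix"]@(p["R"]@np.array(X)+p["t"]);return q[:2]/q[2]
E
python3 - <<'E'
from h import *
np.set_printoptions(precision=4,suppress=True)
print("liner",tri((321,180),(324.7,197.7)),atz("top",321,180,.06),atz("side",324.7,197.7,.06))
print("pot",tri((201.4,217.9),(322.2,292.8)),atz("top",201.4,217.9,.074),atz("side",322.2,292.8,.074))
# tray corners (outside) top z .014
for u,v in((37,35),(238,28),(262,548),(56,553)):print(atz("top",290+u/5-.4,160+v/5-.4,.014))
for u,v in((157,102),(161,287),(168,465)):print('l',atz("top",290+u/5-.4,160+v/5-.4,.06))
for u,v in((92,28),(530,78),(471,521),(25,470)):print('s',atz("top",160+u/6-.4,175+v/6-.4,.012))
for n,u,v in(('pink',272,231),('red',368,186),('green',370,236)):print(n,atz("top",u,v,.05))
print('spare',atz("top",410+294/7-.4,205+281/7-.4,.074))
print('spool',atz("top",178,239,.034))
E
```

```text
liner [ 0.6406 -0.0384  0.0594] [ 0.6406 -0.0383  0.06  ] [ 0.6403 -0.0379  0.06  ]
pot [0.5555 0.2198 0.0708] [0.5552 0.219  0.074 ] [0.5549 0.2214 0.074 ]
[0.6786 0.0162 0.014 ]
[ 0.6824 -0.0774  0.014 ]
[ 0.4428 -0.0875  0.014 ]
[0.4405 0.0061 0.014 ]
l [ 0.6406 -0.0383  0.06  ]
l [ 0.5587 -0.0401  0.06  ]
l [ 0.4812 -0.0432  0.06  ]
s [0.648  0.2981 0.012 ]
s [0.6292 0.1295 0.012 ]
s [0.46   0.1486 0.012 ]
s [0.479  0.3172 0.012 ]
pink [0.5281 0.0694 0.05  ]
red [ 0.629  -0.1438  0.05  ]
green [ 0.5175 -0.147   0.05  ]
spare [ 0.4987 -0.3199  0.074 ]
spool [0.5104 0.2795 0.034 ]
```

Run:
```python
from h import *
np.set_printoptions(precision=4,suppress=True)
for z in(0,.1,.2,.3):print(z,atz("top",85,305,z),atz("top",40,310,z),atz("top",100,272,z))
print(proj("side",(.36,.47,.0)),proj("side",(.36,.47,.2)))
print('ball',tri((100,272),(170,395)))
# tool frame shifts
yaw=np.radians(159.16);ex=np.array([np.cos(yaw),np.sin(yaw),0]);ey=np.array([np.sin(yaw),-np.cos(yaw),0])
s=np.array([.2311,.6069,.2214])
for w in((.33,.40,.24),(.48,.15,.24),(.6405,-.038,.16),(.6405,-.038,.06),(.6405,-.038,.028)):
    d=np.array(w)-s;print(w,d@ex,d@ey,-d[2])
```

```text
0 [0.3618 0.4935 0.    ] [0.3509 0.5933 0.    ] [0.4354 0.464  0.    ]
0.1 [0.376  0.4428 0.1   ] [0.3661 0.5326 0.1   ] [0.4422 0.4162 0.1   ]
0.2 [0.3901 0.3921 0.2   ] [0.3814 0.4718 0.2   ] [0.449  0.3684 0.2   ]
0.3 [0.4043 0.3414 0.3   ] [0.3967 0.4111 0.3   ] [0.4558 0.3207 0.3   ]
[384.4745 481.6324] [403.1935 463.51  ]
ball [0.542  0.4307 0.2653]
(0.33, 0.4, 0.24) -0.16603636047832251 -0.1581794771742293 -0.018599999999999978
(0.48, 0.15, 0.24) -0.39516286786918103 -0.33845993537995617 -0.018599999999999978
(0.6405, -0.038, 0.16) -0.6120453499504583 -0.4570611114544979 0.06140000000000001
(0.6405, -0.038, 0.06) -0.6120453499504583 -0.4570611114544979 0.16140000000000002
(0.6405, -0.038, 0.028) -0.6120453499504583 -0.4570611114544979 0.19340000000000002
```

Candidates in the top view: liners at (321,180), (322,218) and (323,253) on the grey tray. Look-alikes to leave alone: pink (272,231), red (368,186), green (370,236), and the row of vials at (277–375,70). The close crops show rims of about 21, 19 and 17 px. The stage pot at (201,218) is about 22.8 px, or 49 mm outside, so it is pot_q. It needs the 46 mm liner, which is the large one at (321,180). I'll confirm the size with the gripper.

```bash
python3 -m handwheel '[[0.075,-0.125,-0.163,-0.03,0],[0.075,-0.125,-0.163,-0.03,0],[0.075,-0.125,-0.163,-0.03,0],[0.075,-0.125,-0.163,-0.03,0],[0.075,-0.125,-0.163,-0.03,0],[0.075,-0.328,-0.332,0,-0.2],[0.075,-0.328,-0.332,0,-0.2],[0.075,-0.328,-0.332,0,-0.2],[0.075,-0.328,-0.332,0,-0.4],[0.075,-0.328,-0.332,0,-0.4],[0.075,-0.328,-0.332,0,-0.4],[0.075,-0.612,-0.457,0.06,-0.406],[0.075,-0.612,-0.457,0.06,-0.406],[0.075,-0.612,-0.457,0.06,-0.406],[0.075,-0.612,-0.457,0.06,-0.406],[0.075,-0.612,-0.457,0.06,-0.406],[0.075,-0.612,-0.457,0.06,-0.406],[0.075,-0.612,-0.457,0.06,-0.406],[0.075,-0.612,-0.457,0.06,-0.406]]' 20
python3 - <<'E'
from h import *
for n in("side","top"):cv2.imwrite(f"pics/{n}1.png",read_camera(n))
print(get_obs())
E
```

```text
time_s: 2.0
tool_pos: [0.6409, -0.0399, 0.1608]
tool_rot: [-179.9, -0.1, -177.8]
force: [-0.1, 0.3, -0.7]
grip_width: 0.0751
{'time_s': 2.1, 'qpos': array([-24.84665273,  21.24859324,  32.72426232,  90.05589377,
       -11.9156266 ,  72.29340631, 102.2233751 ]), 'joint_velocities': array([-1.25160244, -1.66662139, -0.8898466 ,  0.62014166, -0.03494325,
        0.00962218,  0.28954822]), 'effort': array([ 1.37492213e+00, -4.40584660e+01,  7.47089803e+00, -2.97495478e+01,
        2.00003763e-01, -2.26726792e-03,  1.40788767e-02]), 'tool_pos': array([ 0.64009816, -0.03598164,  0.16198053]), 'tool_rot': array([ 1.79941109e+02, -8.94130336e-02, -1.77539021e+02]), 'force': array([ 0.04492719,  0.59277697, -0.35009675]), 'wrist_torque': array([-0.00307347,  0.0440986 , -0.02557063]), 'grip_width': 0.07522302766129525}
```

View pics/side1.png

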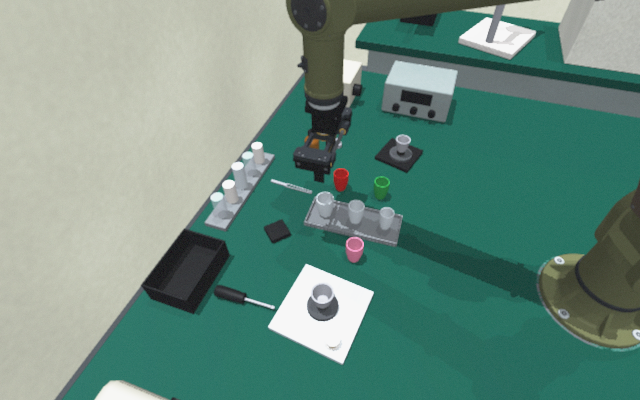

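View pics/top1.png

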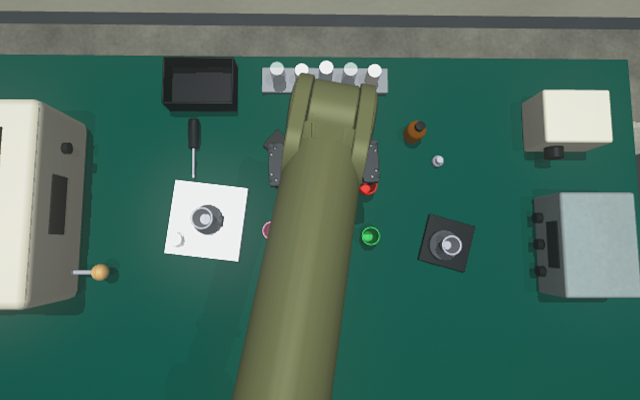

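Run:
```python
from h import *
for i in range(3):
    o=get_obs();print(o['time_s'],o['tool_pos'])
```

```text
2.1 [ 0.64009816 -0.03598164  0.16198053]
2.1 [ 0.64009816 -0.03598164  0.16198053]
2.1 [ 0.64009816 -0.03598164  0.16198053]
```

```bash
python3 -m handwheel '[[0.075,0,0,0.04,0],[0.075,0,0,0.07,0],[0.075,0,0,0.09,0],[0.075,0,0,0.09,0],[0.075,0,0,0.09,0]]'
python3 - <<'E'
from h import *
s=read_camera("side");cv2.imwrite("pics/s2.png",cv2.resize(s[130:260,250:420],None,fx=4,fy=4,interpolation=cv2.INTER_CUBIC))
o=get_obs();print(o['tool_pos'],o['tool_rot'],o['force'])
E
```

```text
time_s: 2.6
tool_pos: [0.6406, -0.0354, 0.0736]
tool_rot: [179.9, 0.0, -177.4]
force: [0.2, 0.1, 0.2]
grip_width: 0.0751
[ 0.64142203 -0.03595781  0.07440271] [ 1.79946852e+02  1.42050016e-01 -1.77481501e+02] [-0.37472145 -0.5986305   0.53696451]
```

View pics/s2.png

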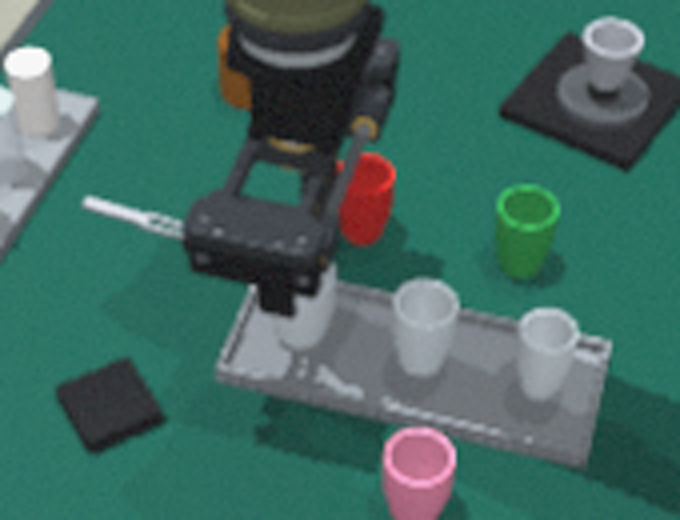

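```bash
python3 -m handwheel '[[0.075,0,-0.002,0.025,0],[0.075,0,-0.002,0.045,0],[0.075,0,-0.002,0.045,0],[0.04,0,-0.002,0.045,0],[0.03,0,-0.002,0.045,0],[0.03,0,-0.002,0.045,0],[0.03,0,-0.002,0.045,0],[0.03,0,-0.002,0.045,0],[0.03,0,-0.002,0.045,0],[0.03,0,-0.002,0.045,0]]' 12
python3 - <<'E'
from h import *
o=get_obs();print(o)
E
```

```text
time_s: 3.65
tool_pos: [0.6413, -0.0394, 0.0283]
tool_rot: [180.0, 0.1, -177.6]
force: [-0.3, 0.2, 4.8]
grip_width: 0.0455
{'time_s': 3.65, 'qpos': array([-22.54566868,  28.80697026,  30.31315803,  96.78090572,
       -16.53059455,  58.84184411, 105.70841217]), 'joint_velocities': array([-0.00665374,  0.107119  , -0.03785728, -0.0152176 , -0.00640383,
        0.09493583,  0.11735851]), 'effort': array([-3.04207206e-02, -4.64849710e+01,  7.62098461e+00, -2.46489501e+01,
        7.64102186e-02, -1.26307178e-01,  9.18668549e-03]), 'tool_pos': array([ 0.64125129, -0.03942854,  0.02827044]), 'tool_rot': array([ 1.79991366e+02,  6.29543934e-02, -1.77587199e+02]), 'force': array([-0.2521063 ,  0.17426204,  4.75897932]), 'wrist_torque': array([0.04992917, 0.13935936, 0.00241921]), 'grip_width': 0.045459568147310336}
```

```bash
python3 -m handwheel '[[0.03,0,0,-0.01,0],[0.03,0,0,-0.03,0],[0.03,0,0,-0.07,0],[0.03,0,0,-0.115,0],[0.03,0,0,-0.115,0],[0.03,0,0,-0.115,0],[0.03,0,0,-0.115,0]]' 20
python3 - <<'E'
from h import *
s=read_camera("side");cv2.imwrite("pics/s3.png",cv2.resize(s[100:260,250:420],None,fx=4,fy=4*.9,interpolation=cv2.INTER_CUBIC))
o=get_obs();print(o)
E
```

```text
time_s: 4.35
tool_pos: [0.6397, -0.0391, 0.1412]
tool_rot: [180.0, -0.1, -177.6]
force: [-0.6, -0.8, -1.5]
grip_width: 0.0452
{'time_s': 4.4, 'qpos': array([-24.52875682,  22.25000797,  32.64975165,  91.40805665,
       -12.51970681,  70.21941909, 102.90260557]), 'joint_velocities': array([ 0.03116285,  0.37450217, -0.09609217,  0.00418698,  0.0810363 ,
       -0.08105257, -0.00563795]), 'effort': array([ 9.11977119e-02, -4.66987646e+01,  7.15174824e+00, -3.01473641e+01,
        7.38881039e-02,  5.87305147e-02, -4.17660794e-05]), 'tool_pos': array([ 0.63942446, -0.03909763,  0.14074416]), 'tool_rot': array([ 179.98923367,   -0.18779816, -177.57492291]), 'force': array([ 0.18550895,  0.38164904, -1.25017244]), 'wrist_torque': array([ 0.01896731, -0.00540252, -0.00630265]), 'grip_width': 0.045360963317991235}
```

View pics/s3.png

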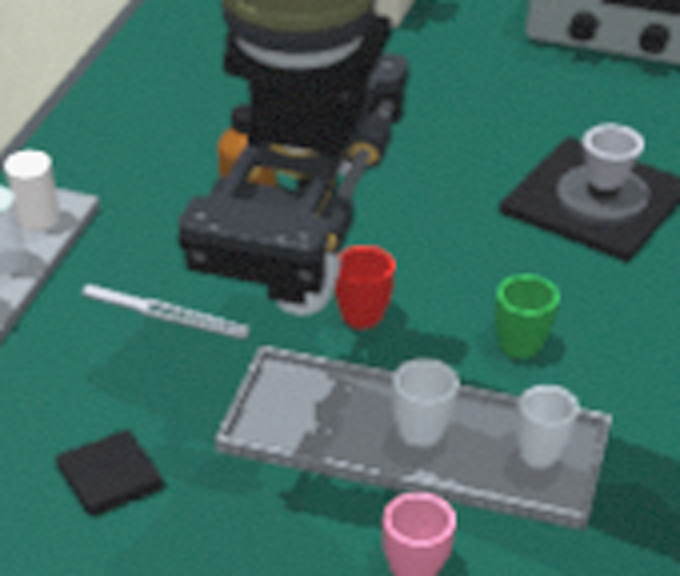

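```bash
python3 -m handwheel '[[0.03,0.0736,0.2618,0,0],[0.03,0.0736,0.2618,0,0],[0.03,0.0736,0.2618,0,0],[0.03,0.0736,0.2618,0,0],[0.03,0.0736,0.2618,0,0],[0.03,0.0736,0.2618,0,0],[0.03,0.0736,0.2618,0,0],[0.03,0.0736,0.2618,0,0],[0.03,0.0736,0.2618,0,0],[0.03,0.0736,0.2618,0,0]]' 20
python3 - <<'E'
from h import *
for n in("side","top"):cv2.imwrite(f"pics/{n}4.png",read_camera(n))
s=cv2.imread("pics/side4.png");cv2.imwrite("pics/s4.png",cv2.resize(s[210:360,250:400],None,fx=4,fy=4,interpolation=cv2.INTER_CUBIC))
o=get_obs();print(o['tool_pos'],o['tool_rot'],o['force'])
E
```

```text
time_s: 5.4
tool_pos: [0.5567, 0.2169, 0.1422]
tool_rot: [-179.9, -0.0, -177.8]
force: [0.3, -0.6, -0.3]
grip_width: 0.0455
[0.55663973 0.21755534 0.14247699] [-1.79980088e+02 -4.67584890e-04 -1.77720894e+02] [-0.33682937  0.04583988 -1.38417645]
```

View pics/s4.png

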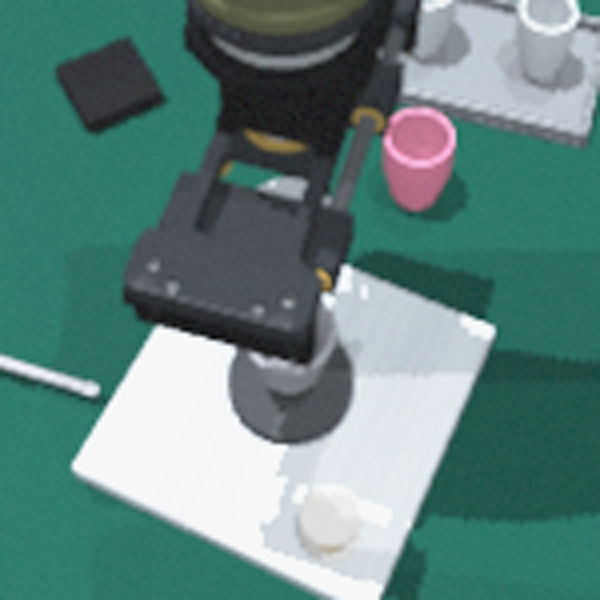

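View pics/top4.png

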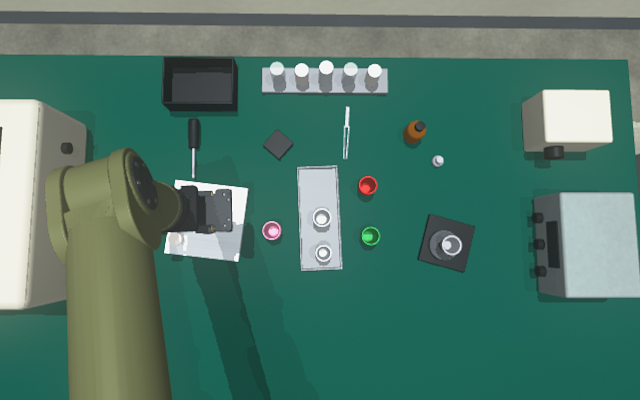

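Run:
```python
from h import *
print(get_obs()['qpos'])
```

```text
[-46.23880312  15.78138774  26.39435416  97.67021665  -7.4566728
  68.29779989  74.33994821]
```

View pics/side4.png

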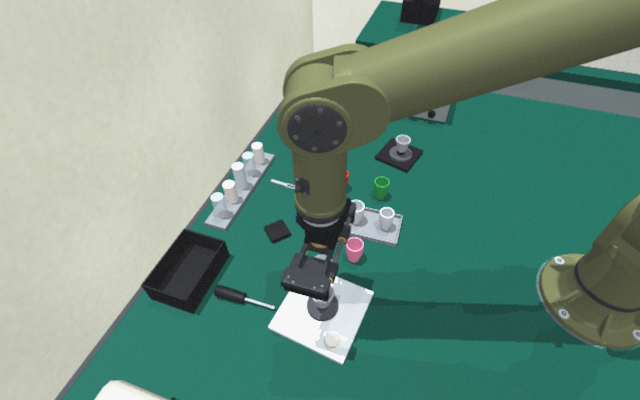

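```bash
python3 -m handwheel '[[0.03,0,0,0,0.15],[0.03,0,0,0,0.3],[0.03,0,0,0,0.45],[0.03,0,0,0,0.6],[0.03,0,0,0,0.75],[0.03,0,0,0,0.9],[0.03,0,0,0,1.05],[0.03,0,0,0,1.2],[0.03,0,0,0,1.28],[0.03,0,0,0,1.28],[0.03,0,0,0,1.28],[0.03,0,0,0,1.28]]' 20
python3 - <<'E'
from h import *
for n in("side","top"):cv2.imwrite(f"pics/{n}5.png",read_camera(n))
s=cv2.imread("pics/side5.png");cv2.imwrite("pics/s5.png",cv2.resize(s[230:330,265:385],None,fx=6,fy=6,interpolation=cv2.INTER_CUBIC))
s=cv2.imread("pics/top5.png");cv2.imwrite("pics/t5.png",cv2.resize(s[175:265,160:255],None,fx=6,fy=6,interpolation=cv2.INTER_CUBIC))
o=get_obs();print(o['tool_pos'],o['tool_rot'],o['force'],o['qpos'])
E
```

```text
time_s: 6.7
tool_pos: [0.5563, 0.2189, 0.1426]
tool_rot: [180.0, -0.0, 109.1]
force: [-0.9, -0.3, -0.2]
grip_width: 0.0455
[0.55623617 0.21896017 0.14261209] [ 1.79992219e+02 -4.90933092e-03  1.09117231e+02] [ 0.66780858  0.34692256 -0.56690482] [-54.82377275  17.06673257  36.76389318  97.94309132 -10.88102966
  68.58732107   3.84133614]
```

View pics/s5.png

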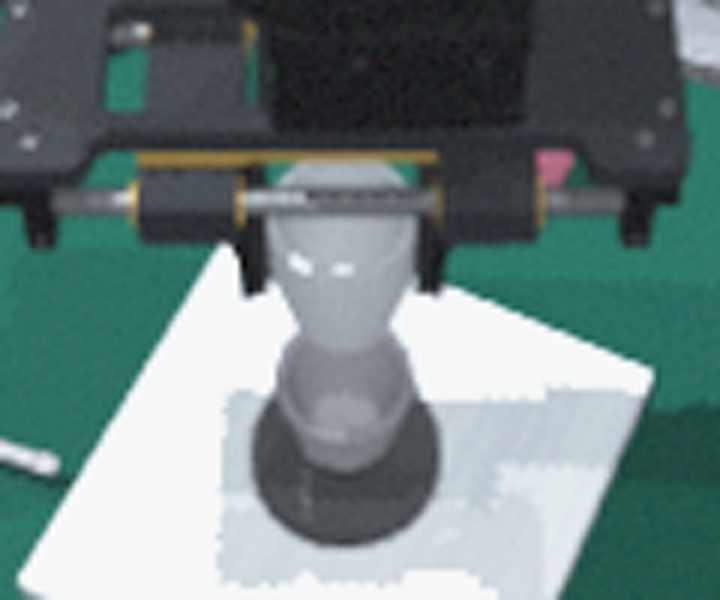

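View pics/t5.png

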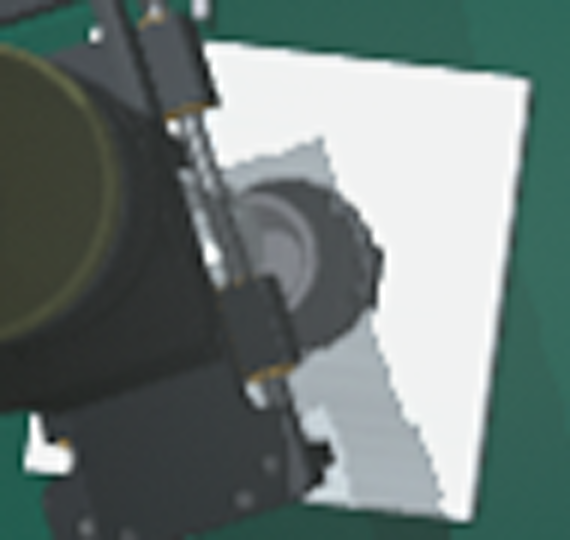

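Run:
```python
from h import *
f=lambda X:(proj("side",X)-[265,230]+.5)*6
for x,y in((.5562,.2190),(.5552,.2200)):
    print([f((x,y,z)).round(1) for z in(.1613,.119,.131,.074,.012)])
print(f((.5552+.0095,.2200+.0033,.1613))-f((.5552,.22,.1613)))
```

```text
[array([342.3, 233.5]), array([343.7, 303.9]), array([343.3, 284.6]), array([345. , 372.4]), array([346.7, 457.4])]
[array([344.3, 237.1]), array([345.6, 307.4]), array([345.2, 288.1]), array([346.8, 375.9]), array([348.4, 460.7])]
[-32.73559312   0.04870101]
```

```bash
python3 -m handwheel '[[0.03,0,0,0.015,0],[0.03,0,0,0.03,0],[0.03,0,0,0.04,0],[0.03,0,0,0.043,0],[0.03,0,0,0.043,0],[0.03,0,0,0.043,0],[0.03,0,0,0.043,0]]' 20
python3 - <<'E'
from h import *
for n in("side",):cv2.imwrite(f"pics/{n}6.png",read_camera(n))
s=cv2.imread("pics/side6.png");cv2.imwrite("pics/s6.png",cv2.resize(s[250:330,275:375],None,fx=7,fy=7,interpolation=cv2.INTER_CUBIC))
o=get_obs();print(o['tool_pos'],o['tool_rot'],o['force'])
E
```

```text
time_s: 7.5
tool_pos: [0.5567, 0.2193, 0.1002]
tool_rot: [179.9, -0.0, 109.1]
force: [-0.7, -0.8, -0.9]
grip_width: 0.0452
[0.55662962 0.21925601 0.10021356] [ 1.79929936e+02 -1.52401027e-02  1.09080867e+02] [-0.15999109 -1.09023594 -1.18510483]
```

View pics/s6.png

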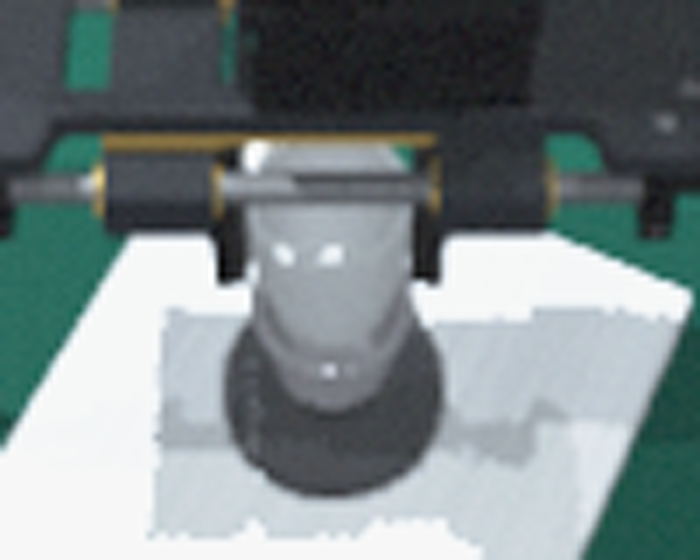

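```bash
python3 -m handwheel '[[0.03,0,0,0.003,0],[0.03,0,0,0.005,0],[0.03,0,0,0.007,0],[0.03,0,0,0.008,0],[0.03,0,0,0.008,0],[0.03,0,0,0.008,0]]' 20; python3 -m handwheel '[[0.03,0,0,0.001,0],[0.03,0,0,0.002,0],[0.03,0,0,0.002,0]]'; python3 -m handwheel '[[0.03,0,0,0.001,0],[0.03,0,0,0.002,0],[0.03,0,0,0.002,0]]'
```

```text
time_s: 8.15
tool_pos: [0.5562, 0.2191, 0.0916]
tool_rot: [180.0, -0.0, 109.1]
force: [0.2, 0.1, -0.2]
grip_width: 0.0452
time_s: 8.45
tool_pos: [0.5561, 0.219, 0.0894]
tool_rot: [-180.0, -0.0, 109.1]
force: [-0.3, 0.2, -0.6]
grip_width: 0.0453
time_s: 8.75
tool_pos: [0.556, 0.219, 0.0874]
tool_rot: [-180.0, 0.0, 109.1]
force: [0.2, 0.4, -1.1]
grip_width: 0.0447
```

```bash
python3 -m handwheel '[[0.03,0,0,0.001,0],[0.03,0,0,0.0015,0],[0.03,0,0,0.0015,0]]'; python3 -m handwheel '[[0.03,0,0,0.001,0],[0.03,0,0,0.001,0],[0.03,0,0,0.001,0]]'; python3 -m handwheel '[[0.03,0,0,0.001,0],[0.03,0,0,0.001,0],[0.03,0,0,0.001,0]]'
```

```text
time_s: 9.05
tool_pos: [0.5562, 0.2191, 0.086]
tool_rot: [180.0, 0.0, 109.1]
force: [0.3, -0.0, -0.5]
grip_width: 0.0453
time_s: 9.35
tool_pos: [0.5563, 0.219, 0.0851]
tool_rot: [180.0, 0.0, 109.1]
force: [-0.4, 1.0, -0.7]
grip_width: 0.0455
time_s: 9.65
tool_pos: [0.5563, 0.219, 0.0842]
tool_rot: [180.0, 0.0, 109.1]
force: [0.8, 0.2, -0.3]
grip_width: 0.0457
```

```bash
python3 -m handwheel '[[0.03,0,0,0.001,0],[0.03,0,0,0.001,0],[0.03,0,0,0.001,0]]'; python3 -c "
from cell import *
print(get_obs()['force'],get_obs()['wrist_torque'])"; python3 -m handwheel '[[0.03,0,0,0.001,0],[0.03,0,0,0.001,0],[0.03,0,0,0.001,0]]'; python3 -c "
from cell import *
print(get_obs()['force'],get_obs()['wrist_torque'])"
```

```text
time_s: 9.95
tool_pos: [0.5564, 0.219, 0.0833]
tool_rot: [180.0, 0.0, 109.1]
force: [1.1, -0.5, 1.6]
grip_width: 0.0452
[ 1.07034959 -0.53062038  1.57959987] [-0.2105144  -0.11854688 -0.04065145]
time_s: 10.25
tool_pos: [0.5564, 0.219, 0.0824]
tool_rot: [180.0, -0.0, 109.1]
force: [-0.2, -1.7, 4.0]
grip_width: 0.0451
[-0.18862246 -1.71994142  3.96324853] [-0.37180192 -0.00304001  0.02293265]
```

```bash
python3 -m handwheel '[[0.03,0,0,-0.0003,0],[0.03,0,0,-0.0005,0],[0.03,0,0,-0.0005,0]]'; python3 -c "
from cell import *
import cv2
cv2.imwrite('pics/s7.png',cv2.resize(read_camera('side')[250:330,275:375],None,fx=7,fy=7,interpolation=cv2.INTER_CUBIC))
print(get_obs()['force'],get_obs()['tool_pos'])"
```

```text
time_s: 10.55
tool_pos: [0.5564, 0.2191, 0.0827]
tool_rot: [180.0, 0.0, 109.1]
force: [-0.2, -1.6, 3.0]
grip_width: 0.0451
[ 0.70550133 -1.97301124  2.59004561] [0.5564078  0.21901744 0.08268655]
```

View pics/s7.png

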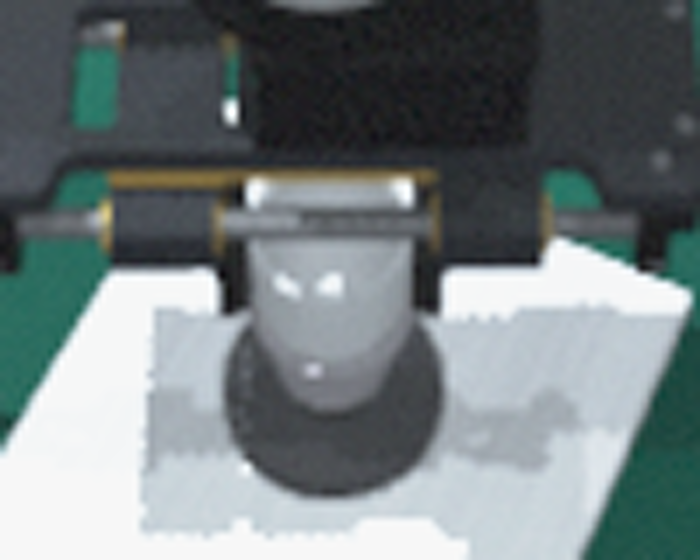

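Contact is felt at the expected height, about 3 N up, with the collar middle about 27 mm above the rim. The picture shows the liner at (330,300) centred over the foot at (333,400). Next I'll release.

```bash
python3 -m handwheel '[[0.03,-0.0004,0,0,0],[0.03,-0.0004,0,0,0],[0.046,-0.0004,0,0,0],[0.048,-0.0004,0,0,0],[0.050,-0.0004,0,0,0],[0.054,-0.0004,0,0,0],[0.06,-0.0004,0,0,0],[0.07,-0.0004,0,0,0],[0.075,-0.0004,0,0,0],[0.075,-0.0004,0,0,0]]' 3; python3 -c "
from cell import *
import cv2
cv2.imwrite('pics/s8.png',cv2.resize(read_camera('side')[250:330,275:375],None,fx=7,fy=7,interpolation=cv2.INTER_CUBIC))
print(get_obs()['force'],get_obs()['tool_pos'])"
```

```text
time_s: 11.6
tool_pos: [0.5563, 0.2187, 0.0826]
tool_rot: [180.0, -0.0, 109.1]
force: [-0.1, -0.2, 0.3]
grip_width: 0.0725
[ 0.3698826  -0.41066748 -0.70969628] [0.55628871 0.21871789 0.08257667]
```

View pics/s8.png

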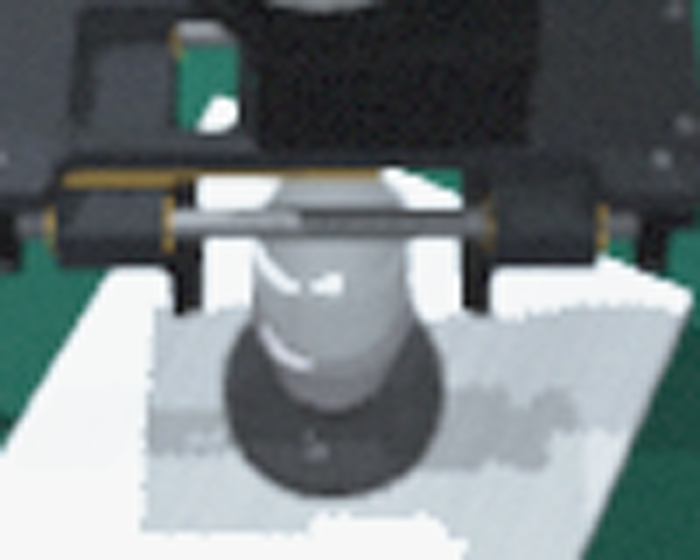

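```bash
python3 -m handwheel '[[0.075,0,0,-0.01,0],[0.075,0,0,-0.03,0],[0.075,0,0,-0.06,0],[0.075,0,0,-0.1,0],[0.075,0,0,-0.12,0],[0.075,0,0,-0.12,0],[0.075,-0.1,0,-0.12,0],[0.075,-0.15,0,-0.12,0],[0.075,-0.15,0,-0.12,0],[0.075,-0.15,0,-0.12,0],[0.075,-0.15,0,-0.12,0],[0.075,-0.15,0,-0.12,0]]'; python3 -c "
from h import *
s=read_camera('side');t=read_camera('top');cv2.imwrite('pics/side9.png',s);cv2.imwrite('pics/top9.png',t)
cv2.imwrite('pics/s9.png',cv2.resize(s[235:345,260:380],None,fx=6,fy=5*1.2,interpolation=cv2.INTER_CUBIC))
cv2.imwrite('pics/t9.png',cv2.resize(t[175:265,160:255],None,fx=6,fy=6,interpolation=cv2.INTER_CUBIC))
print(get_obs()['force'],get_obs()['tool_pos'])"
```

```text
time_s: 12.85
tool_pos: [0.6047, 0.0785, 0.202]
tool_rot: [-179.9, -0.1, 109.2]
force: [0.1, 0.4, -0.3]
grip_width: 0.0755
[ 0.14651294  0.65787412 -0.23049187] [0.60480789 0.07915384 0.20215325]
```

View pics/s9.png

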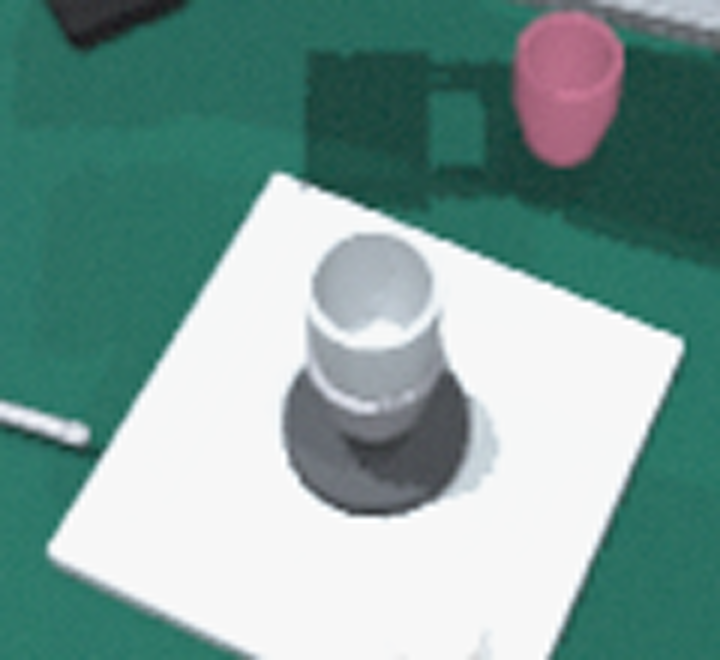

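View pics/t9.png

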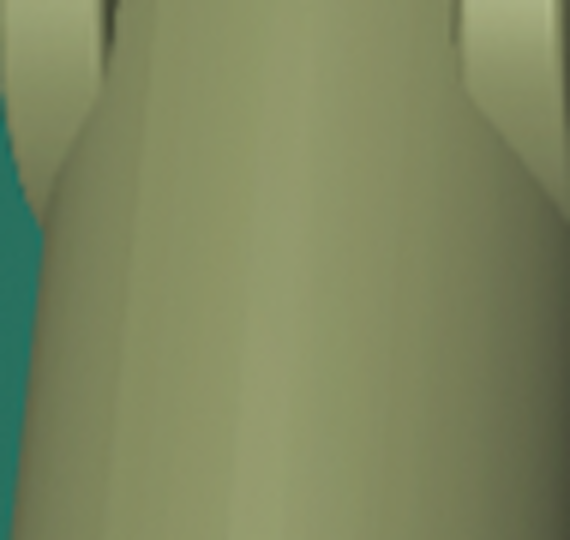

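View pics/side9.png

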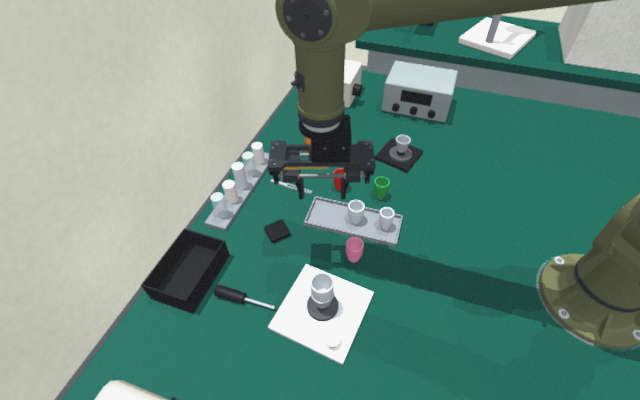

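```bash
python3 -c "
from h import *
print(atz('side',260+372/6-.4,235+292/6-.4,.114), atz('side',322.2,292.8,.074), (proj('side',(.5555,.2205,.114))-[260,235]+.4)*6)"
```

```text
[0.55526686 0.22280499 0.114     ] [0.5549061  0.22144358 0.074     ] [373.71504182 285.78180704]
```

```bash
python3 -c "
from cell import *
print(sign_off())"
```

```text
the job is handed in; nothing more can be done
None
```

The pot on the stage plate now has its liner, and I handed the job in at about 13 s of the 48 s allowed; no verdict was reported.

- **Choice of liner:** The stage pot measured about 49 mm outside in the top view, which makes it pot_q, the one that takes the 46 mm liner. I took the largest cup, and the closed gripper read 45.5 mm on it.
- **Lowering:** I set it down in steps of 1 to 2 mm. It touched with the collar middle about 27–28 mm above the rim, with an upward force of about 4 N, so by its spring data the pot gave roughly 1 mm. I eased back 0.5 mm, shifted 0.4 mm to relieve a small sideways force, and released.
- **Last checks (side view):** The liner hangs upright, with its top within about 1.5 mm of the pot axis, and the tool force is about zero. The other two liners stand on the tray, the spare pot is empty, and what the side view shows of the other items looks in place; the gripper partly hid the bottle and tweezers.
- **Checks that disagreed or failed:** The two cameras differed by about 2.4 mm on the pot's y position, so I relied on contact force and the side view. The last top picture was blocked by the arm, so the final centring rests on the side view alone.

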